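# Put the jammed grinder back in service: latch its cover, reset the grind

## Task

The grinder has been cleared of a jam and its grind dial was backed off. Lay the screwdriver back in the grey tool tray, hold the orange tab down while you slide the black cover across to the left until the bean bin is shut and the tab springs up again, then turn the uncovered dial clockwise to setting 7 (seven clicks on from its zero stop) and leave it resting in that click. Do not drop the screwdriver, and do not knock over or push away the things round the grinder and in the tray.

Things in the scene. Friction and masses are not known exactly. Their poses are not given: they have to be found in the camera images.
- grinder: low bench coffee grinder, fixed: grey housing 203 (x) x 290 (y) mm, flat aluminium deck 100 mm above the table, reaching from x = -118 to +85 mm. Origin on the table, midway along its length; x to its back, y to its left. On the deck the grind dial at y = -67.5 mm and the bean bin's mouth at y = +67.5 mm; two guide rails 4 mm high run along y at x = -62 and +62 mm
- cover_middle (a point): middle of the top of the black sliding cover, 42 mm above the deck. The cover is a hood 132 (x) x 124 (y) mm on the guide rails; its two long sides and its +y end are walled down to the rails, its -y end is open. At the start it stands over the dial, hiding it
- cover (a joint): slide of the black cover along grinder +y, m: 0 = right, over the dial (bin open); 0.135 = left, over the bin, against its stop (bin shut, dial uncovered). A sprung catch holds it at both ends; with the tab held down it slides with about 1.5 N
- tab (a joint): travel of the orange release tab, m: 0 = up, 0.007 = fully down. It must be 3 mm or more down for the cover to leave either end; 5 mm takes about 6 N, 7 mm (its stop) about 7.5 N. Once on its way the cover keeps sliding even if the tab is let up (then with 3 to 5 N); at the other end, within 2 mm of the stop, the tab springs up to 0 when let go
- tab_top (a point): middle of the tab's top face, 36 (x) x 45 (y) mm, 22 mm above the deck when up, at grinder x = -89 mm; it rides in front of the cover. Black cheeks of the cover stand at its two y ends, 48 mm apart inside, 8 mm higher than the face: a shut fingertip goes between them, presses the tab and pushes the cover by the cheek. The cover's long wall is 23 mm behind this point
- dial (a joint): grind dial, rad: 0 = setting 0 at the lower stop, grows clockwise seen from above; one click = 0.349 (20 degrees), setting n = n x 0.349, the last is 10. Starts in a click from 0 to 4. A sprung ball draws it into the nearest click; about 0.22 N m (6 N at the bar's end) carries it over to the next; it stays where it is left
- dial_centre (a point): on the dial's upright axis, 34 mm above the deck, level with the bar's top. Dark disc 90 mm across, top 14 mm above the deck, with an upright grip bar across it: 84 long, 14 thick, 20 mm high. Black ticks on the deck, 48 to 60 mm from the axis, mark settings 0 to 10: 0 is 100 degrees counter-clockwise of grinder +x (left), 5 at the back, 10 right; 0, 5 and 10 are longer
- dial_pointer (a point): top edge of the pointer end of the bar (white stripe), 42 mm from the axis; it points at the scale
- dial_tail (a point): top edge of the plain black end of the bar, across from the pointer, 42 mm from the axis
- bin_mouth (a point): middle of the bean bin's mouth, 100 x 100 mm, at the top of its wire finger guard, 104 mm above the table
- screwdriver: slot screwdriver, red handle, 188 mm long, lying on the wire guard over the bin. Origin: on its underside, midway along its length; y along it, toward the handle end; z up. Handle from y = +9 to +94 mm, 26 mm wide and high; steel shank, 6 mm thick, its axis 13 mm above the underside, from y = +9 to -94 mm. Balances at about y = +48 mm; 50 to 105 g
- tool_tray: shallow grey tray, 274 x 274 mm, walls 26 mm high and 3 mm thick, floor 3 mm thick, on the table to the right of the grinder; fixed. Origin: under its middle; x to the back, y to the left. Free floor: x from -50 to +75 mm over the whole width
- gas_igniter: blue gas igniter, 235 mm long, 30 mm wide, 19 mm high, in the tray along its back wall (tray x about +97 mm); origin under its middle, y along it
- insulating_tape: black tape roll, 62 mm across, 19 mm high, in the tray's near right corner (tray x, y about -90, -88 mm); origin under its middle
- tumbler: ribbed frosted tumbler with a straw, 88 mm across, 112 mm high to the rim and 180 mm with the straw, light, on the table left of the grinder; origin under it
- bottle: green glass bottle, 59 mm across, 240 mm high, on the table behind the grinder's dial end; origin under it
- salt_shaker: salt shaker, 44 mm across, 90 mm high, on the table in front of the grinder; origin under it
- marker: grey felt marker with a black cap, 140 x 18 x 19 mm, lying on the table in front of the grinder; origin under its middle, y along it
- capsule: red coffee capsule, 37 mm across, 28 mm high, on the table behind the grinder's bin end; origin under it

How it is judged:
On the way, in this order (a step that is already met when the one before it is completed fails the run):
1. the screwdriver lies in the tool tray, let go (x of screwdriver in the frame of tool_tray between -0.12 and 0.12 m and y of screwdriver in the frame of tool_tray between -0.12 and 0.12 m and z of screwdriver in the frame of tool_tray below 0.035 m and contact force between the fingers and screwdriver below 0.05 N and linear speed of screwdriver below 0.05 m/s), for 0.2 s.
2. the cover is over the bin against its stop and the tab has sprung up (value of joint cover above 0.131 m and value of joint tab below 0.0015 m), for 0.2 s.
3. the dial stands in click 7 (value of joint dial between 2.35346 and 2.53346 rad), for 0.3 s.
At the end, for the whole second after the job is handed in: The screwdriver lies still in the tool tray (its middle within 120 mm of the tray's middle in the tray's x and y, no more than 35 mm up), let go; the cover is shut over the bin (within 4 mm of its stop) with the tab up (within 1.5 mm); the dial rests at setting 7 (within 0.09 rad of 2.443 rad) (all of step 2 and all of step 3 and x of screwdriver in the frame of tool_tray between -0.12 and 0.12 m and y of screwdriver in the frame of tool_tray between -0.12 and 0.12 m and z of screwdriver in the frame of tool_tray below 0.035 m and contact force between the fingers and screwdriver below 0.05 N and velocity of joint dial between -0.05 and 0.05 rad/s and linear speed of screwdriver below 0.02 m/s); the robot touches nothing.
It fails at once if the tumbler, bottle, salt shaker or capsule is tipped over or pushed more than 40 mm (distance of any of tumbler, bottle, salt_shaker, capsule from where it was at the start of the episode above 0.04 m or angle between any of tumbler, bottle, salt_shaker, capsule's own z axis and vertical above 0.5 rad).
It fails at once if the marker, tape roll or gas igniter is pushed more than 40 mm (distance of any of marker, insulating_tape, gas_igniter from where it was at the start of the episode above 0.04 m).
It fails at once if the screwdriver is dropped or flung (moves faster than 1 m/s out of the fingers) (linear speed of screwdriver above 1 m/s and contact force between the fingers and screwdriver below 0.05 N).
It also fails if it takes over 72 s, if anything falls off the work surface, if the arm or the gripper's body presses on something with over 40 N, if the wrist force passes 120 N, or if a joint passes its speed limit or range.

## Robot

A 7-joint arm with a two-finger parallel gripper is mounted at the origin on a cart in front of the work surface, level with it; the furniture and walls round the work are solid. World frame = base frame: x ahead of the robot, y to its left, z up, the work surface at z = 0. Lengths are in m, angles in rad, forces in N, time in s.
With the tool pointing down it reaches from about 0.425 to 0.925 m from the base axis. Payload 6.8 kg.
Tool frame: the origin (TCP) lies between the finger pads; the fingertips stand 11 mm ahead of it and the grasp point (between the pads) lies 8 mm behind it; z points along the fingers, y is the line along which they close (so a half turn about z gives the same grasp; the last joint's range is limited). The gripper opens to 85 mm and grips with 20 to 120 N. Pads are 22 mm wide; open, the fingers measure 114 mm over their backs; the gripper's body (76 mm by 85 mm) begins 54 mm behind the grasp point. The pads swing forward as they close: fully open they stand 13 mm farther back than shut.
Start: joints at [1.202, 0.477, 0.022, 1.555, -0.011, 1.109, -0.083], TCP at [0.174, -0.652, 0.216] pointing down, gripper open.
Joint ranges: [-2.96, 2.96], [-0.34, 2.1], [-1.41, 1.46], [0.24, 2.44], [-1.37, 4.51], [0.17, 1.92], [-2.96, 2.96]. Speed limits (rad/s): [2.39, 2.39, 3.14, 3.14, 3.14, 3.14, 3.14].

## Interface

Orientations are given as a unit quaternion [w, x, y, z].
In Python, from cell import env gives the robot as it stands. Calls block until the motion is done:
- env.reach(position, orientation): joint-space move of the TCP to a pose.
- env.movel(position, velocity=0.15, rot=None, stop_force=None): straight line of the TCP; rot=None keeps the orientation; velocity is the mean speed in m/s. With stop_force (N) it stops when the force on the tool has changed by that much, and returns True; else False.
- env.goto_joints(angles): joint-space move.
- env.grip(opening, f_grip=None): finger opening in m; f_grip is the grip in N (None keeps the last); returns when the fingers have stopped.
- env.dwell(seconds).
- env.inverse_kinematics(position, orientation): joint angles nearest the present ones, or None.
- env.camera(name): name is "scene" or "top" or "wrist"; returns the picture (384x512x3 uint8, blue, green, red); there is no depth.
- env.calibration(name): a dict with "fx", "fy", "cx", "cy" (pixels), "rvec" (rotation vector, rad) and "tvec" (3), from world to camera coordinates, as OpenCV has them. Camera axes: x right, y down, z forward; pixel columns grow to the right and rows downward; lengths in m; the calibration is good to about 2 mm. The wrist camera is an equidistant fisheye: a pixel r from the principal point sees the ray r / f radians off the axis. A picture is of the moment at which its call begins: read the wrist's pose just before it. calibration takes no time and is no camera call; for the wrist camera it gives the pose at the moment of the call.
A pose or a line that the arm cannot do raises env.PlanningError and nothing moves.
- env.job_done(): hands the job in; it is judged then, once.
Readings, each from a call of its own:
- env.get_time(): time.
- env.get_qpos(): joint angles.
- env.get_joint_velocities(): joint speeds.
- env.get_joint_torque(): joint torques, N m.
- env.get_tcp_pos(): TCP position.
- env.get_orientation(): TCP orientation.
- env.get_force(): force on the tool from outside, world axes, zero at the start.
- env.get_torque(): the same for the moment, N m.
- env.get_opening(): finger opening in m.
- env.get_gripper_force(): force on a finger pad.
Only numpy, scipy, OpenCV 4.12 (cv2) and the standard library are available. Lean on these libraries where they do the work, as an engineer would, in place of code of your own. Each camera call takes 0.05 s, during which the arm holds its last target. There are 200 camera calls.

## Working session

There is one attempt and no reset: what is moved stays moved. The work goes in short steps, each a Python script; the robot and the scene stay as the last script left them, time stands still between calls to the robot, and variables do not carry over. Pictures are saved under pics/ and viewed, at most 10 in all, crops included, and the job is handed in when it is done.

```bash
mkdir -p pics; ls; python3 - <<'E'
from cell import env
import cv2
for n in ("scene","top"):
    cv2.imwrite(f"pics/{n}0.png",env.camera(n)); print(n,env.calibration(n))
print(env.get_time(),env.get_qpos(),env.get_tcp_pos(),env.get_orientation())
E
```

```text
cell.py
pics
scene {'fx': 476.754950941967, 'fy': 476.754950941967, 'cx': 260.6455172392753, 'cy': 194.86945172165966, 'rvec': array([ 1.89676552, -1.16179205,  0.61192518]), 'tvec': array([-0.31568777,  0.35074016,  1.16188255])}
top {'fx': 486.38884595845434, 'fy': 486.38884595845434, 'cx': 250.98108034203517, 'cy': 200.5905177973922, 'rvec': array([ 2.03427937, -2.19487088,  0.21401799]), 'tvec': array([-0.02952479,  0.57543995,  1.5536774 ])}
0.1 [ 1.20189768  0.47770527  0.02236238  1.55636511 -0.01151477  1.10930624
 -0.08307298] [ 0.173883   -0.65163154  0.21552621] [-8.11220869e-04  9.91508226e-01  1.30041346e-01 -1.64912891e-04]
```

View pics/scene0.png

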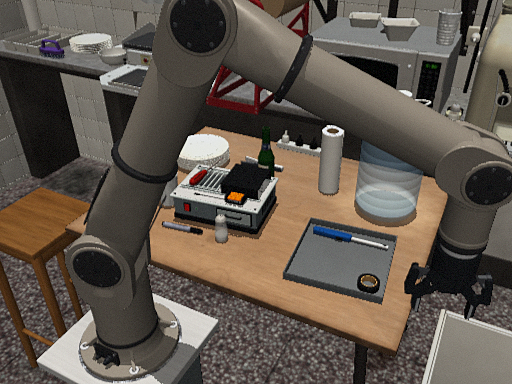

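View pics/top0.png

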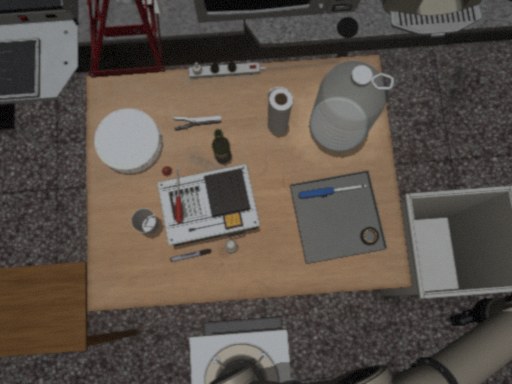

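```bash
cat > h.py <<'E'
import numpy as np, cv2
from cell import env
from scipy.spatial.transform import Rotation as R
def cal(n):
    c=env.calibration(n); c['fish']=(n=='wrist'); return c
def ray(c,px):
    x=(px[0]-c['cx'])/c['fx']; y=(px[1]-c['cy'])/c['fy']
    if c['fish']:
        t=np.hypot(x,y); s=np.sin(t)/t if t>1e-9 else 1; d=np.array([x*s,y*s,np.cos(t)])
    else: d=np.array([x,y,1.])
    M=cv2.Rodrigues(np.array(c['rvec'],float))[0]; o=-M.T@np.array(c['tvec']).ravel()
    d=M.T@d; return o,d/np.linalg.norm(d)
def plane(c,px,z):
    o,d=ray(c,px); return o+d*(z-o[2])/d[2]
def tri(obs):  # [(c,px),...] -> point, residual (m)
    A=np.zeros((3,3));b=np.zeros(3);rs=[ray(c,p) for c,p in obs]
    for o,d in rs: P=np.eye(3)-np.outer(d,d);A+=P;b+=P@o
    X=np.linalg.solve(A,b); return X,max(np.linalg.norm((np.eye(3)-np.outer(d,d))@(X-o)) for o,d in rs)
def proj(c,X):
    M=cv2.Rodrigues(np.array(c['rvec'],float))[0]; v=M@np.asarray(X,float)+np.array(c['tvec']).ravel()
    if c['fish']:
        r=np.hypot(v[0],v[1]); t=np.arctan2(r,v[2]); s=t/r if r>1e-9 else 1/v[2]
        return np.array([c['cx']+c['fx']*v[0]*s,c['cy']+c['fy']*v[1]*s])
    return np.array([c['cx']+c['fx']*v[0]/v[2],c['cy']+c['fy']*v[1]/v[2]])
def quat(a): # tool down; tool y axis (closing line) at world yaw a from +x
    y=np.array([np.cos(a),np.sin(a),0]); z=np.array([0,0,-1.]); x=np.cross(y,z)
    q=R.from_matrix(np.c_[x,y,z]).as_quat(); return np.r_[q[3],q[:3]]
E
python3 - <<'E'
from h import *
np.set_printoptions(precision=3,suppress=True)
c=cal('top')
for n,p,z in [('dk lt',(159,182),.1),('dk rt',(250,166),.1),('dk rb',(258,231),.1),('dk lb',(167,244),.1),('sd tip',(179,168),.11),('sd handle end',(178,223),.115),('tab',(232,220),.122),('cover mid',(227,191),.142),
 ('tray',(290,183),.026),('tray',(367,172),.026),('tray',(385,250),.026),('tray',(305,263),.026),('tumbler',(144,222),.1),('bottle',(222,155),.0),('salt',(231,246),.08),('tape',(370,236),.02)]:
    print(n,plane(c,p,z))
w=cal('wrist');print(w); 
M=cv2.Rodrigues(w['rvec'])[0];print('cam pos',-M.T@w['tvec'].ravel(),'axis',M[2], 'x',M[0])
q=env.get_orientation();T=R.from_quat(np.r_[q[1:],q[0]]).as_matrix();print(T, T.T@(-M.T@w['tvec'].ravel()-env.get_tcp_pos()))
for y in (0,.1,.2,-.2):
  for a in (0,np.pi/2,np.pi,-np.pi/2): print(y,a,env.inverse_kinematics([.6,y,.4],quat(a)))
E
```

```text
dk lt [0.647 0.221 0.1  ]
dk rt [ 0.678 -0.078  0.1  ]
dk rb [ 0.463 -0.088  0.1  ]
dk lb [0.443 0.203 0.1  ]
sd tip [0.687 0.153 0.11 ]
sd handle end [0.505 0.163 0.115]
tab [ 0.501 -0.008  0.122]
cover mid [0.591 0.001 0.142]
tray [ 0.629 -0.21   0.026]
tray [ 0.647 -0.476  0.026]
tray [ 0.378 -0.503  0.026]
tray [ 0.355 -0.235  0.026]
tumbler [0.519 0.274 0.1  ]
bottle [0.754 0.015 0.   ]
salt [0.424 0.002 0.08 ]
tape [ 0.429 -0.46   0.02 ]
{'fx': 297.3186396354542, 'fy': 297.3186396354542, 'cx': 255.34258064364366, 'cy': 195.03850530303228, 'rvec': array([-2.322,  1.781,  0.236]), 'tvec': array([-0.674, -0.036,  0.377]), 'fish': True}
cam pos [ 0.235 -0.635  0.373] axis [-0.25  -0.065 -0.966] x [ 0.259 -0.966 -0.002]
[[ 0.966  0.258 -0.001]
 [ 0.258 -0.966  0.002]
 [-0.    -0.002 -1.   ]] [ 0.064 -0.001 -0.157]
0 0 [ 0.425  0.315 -0.7    1.444  0.202  1.456 -0.274]
0 1.5707963267948966 [ 0.545  0.357 -0.883  1.436  0.274  1.477  1.239]
0 3.141592653589793 [-0.964  0.466  1.288  1.532 -0.448  1.48  -2.806]
0 -1.5707963267948966 [ 0.347  0.295 -0.59   1.449  0.164  1.447 -1.814]
0.1 0 [ 0.319  0.353 -0.801  1.42   0.252  1.474 -0.476]
0.1 1.5707963267948966 [ 0.41   0.393 -0.95   1.414  0.318  1.495  1.044]
0.1 3.141592653589793 [ 0.528  0.478 -1.182  1.407  0.44   1.544  2.519]
0.1 -1.5707963267948966 [ 0.337  0.36  -0.83   1.418  0.265  1.478 -2.056]
0.2 0 [ 0.279  0.483 -1.065  1.351  0.418  1.545 -0.745]
0.2 1.5707963267948966 [ 0.256  0.466 -1.018  1.352  0.392  1.534  0.845]
0.2 3.141592653589793 [ 0.331  0.53  -1.183  1.348  0.487  1.575  2.346]
0.2 -1.5707963267948966 [ 0.241  0.456 -0.989  1.353  0.377  1.528 -2.285]
-0.2 0 [ 0.571  0.341 -0.482  1.375  0.156  1.463  0.096]
-0.2 1.5707963267948966 [ 0.723  0.381 -0.71   1.364  0.246  1.485  1.599]
-0.2 3.141592653589793 [ 0.23   0.302 -0.009  1.401  0.003  1.438 -2.921]
-0.2 -1.5707963267948966 [ 0.41   0.316 -0.254  1.387  0.079  1.448 -1.413]
```

```bash
cat > shot.py <<'E'
from h import *
import pickle,os
def shot(name,cam='wrist'):
    c=cal(cam); im=env.camera(cam); cv2.imwrite(f'pics/{name}.png',im)
    pickle.dump(c,open(f'pics/{name}.pkl','wb')); return c,im
def load(name): return pickle.load(open(f'pics/{name}.pkl','rb'))
E
python3 - <<'E'
from shot import *
np.set_printoptions(precision=3,suppress=True)
env.reach([.5,-.35,.38],quat(np.pi/2)); print(env.get_qpos(),env.get_time()); shot('wT')
env.reach([.55,.0,.36],quat(np.pi/2)); print(env.get_qpos(),env.get_time()); _,b=shot('wB')
env.movel([.55,.14,.36]); print(env.get_qpos(),env.get_time()); _,a=shot('wA')
E
```

```text
[ 0.994  0.333 -0.647  1.457  0.201  1.42   1.911] 1.8333
[ 0.599  0.268 -0.868  1.616  0.209  1.355  1.272] 3.2167
[ 0.36   0.316 -0.913  1.577  0.254  1.374  0.99 ] 4.35
```

View pics/wA.png

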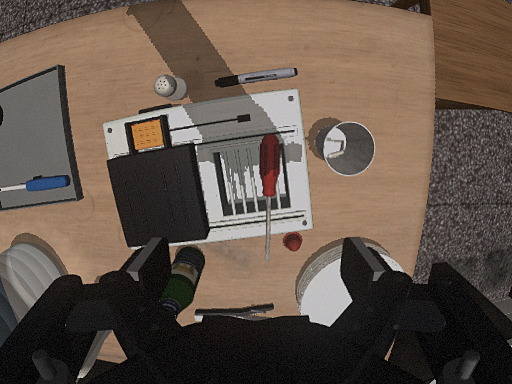

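View pics/wB.png

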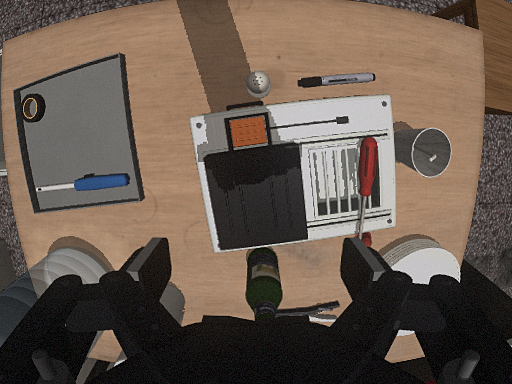

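```bash
python3 - <<'E'
from shot import *
np.set_printoptions(precision=4,suppress=True)
A,B=load('wA'),load('wB'); ia,ib=cv2.imread('pics/wA.png'),cv2.imread('pics/wB.png')
def seg(im,lo,hi,roi):
    h=cv2.cvtColor(im,cv2.COLOR_BGR2HSV); m=cv2.inRange(h,lo,hi)
    z=np.zeros_like(m); x0,y0,x1,y1=roi; z[y0:y1,x0:x1]=m[y0:y1,x0:x1]
    n,l,s,c=cv2.connectedComponentsWithStats(z); i=1+np.argmax(s[1:,4]); k=np.argwhere(l==i)[:,::-1]
    return k,c[i]
def pca(k):
    c=k.mean(0); u=np.linalg.svd(k-c,full_matrices=False)[2][0]; u*=np.sign(u[1]); t=(k-c)@u
    return c+u*t.min(),c+u*t.max(),c
ka,_=seg(ia,(0,110,60),(7,255,255),(240,120,290,215)); kb,_=seg(ib,(0,110,60),(7,255,255),(345,120,390,215))
pa,pb=pca(ka),pca(kb)
print('red',pa,pb)
for n,p,q in zip(('end','neck','cen'),pa,pb): print(n,tri([(A,p),(B,q)]), plane(A,p,.117),plane(B,q,.117))
ta,ca=seg(ia,(5,120,60),(22,255,255),(120,105,175,160)); tb,cb=seg(ib,(5,120,60),(22,255,255),(220,105,275,155))
print('tab',ca,cb,tri([(A,ca),(B,cb)]))
ra,rb=[cv2.boxPoints(cv2.minAreaRect(k.astype(np.float32))) for k in (ta,tb)];
print([plane(A,p,.122) for p in ra],[plane(B,p,.122) for p in rb])
for n,p,q in [('TR',(104,124),(191,118)),('TL',(298,91),(391,96)),('BL',(313,227),(396,230)),('hR',(109,128),(198,126)),('hL',(291,99),(384,104)),('hB',(307,229),(390,221))]:
    print(n,tri([(A,p),(B,q)]),plane(A,p,.1),plane(B,q,.1))
def crop(im,x0,y0,w,h,s): return cv2.resize(im[y0:y0+h,x0:x0+w],None,fx=s,fy=s,interpolation=cv2.INTER_CUBIC)
cv2.imwrite('pics/cA.png',crop(ia,95,80,225,180,3.5)); cv2.imwrite('pics/cB.png',crop(ib,180,85,225,170,3.5))
E
```

```text
red (array([270.3395, 134.9139]), array([268.9009, 196.0447]), array([269.6063, 166.0704])) (array([369.8389, 136.9099]), array([365.2665, 195.8656]), array([367.6291, 165.4025]))
end (array([0.5063, 0.1589, 0.1181]), np.float64(0.0005302114371730382)) [0.5069 0.1589 0.117 ] [0.5058 0.1593 0.117 ]
neck (array([0.591 , 0.1576, 0.1194]), np.float64(1.8225783665823487e-05)) [0.5917 0.1577 0.117 ] [0.5917 0.1586 0.117 ]
cen (array([0.5479, 0.1582, 0.1178]), np.float64(0.0013297674726973825)) [0.5494 0.1583 0.117 ] [0.5467 0.1584 0.117 ]
tab [147.0183 134.135 ] [247.8065 131.2964] (array([ 0.5019, -0.0118,  0.1192]), np.float64(1.3879188484961883e-05))
[array([ 0.486 , -0.0364,  0.122 ]), array([0.4812, 0.0086, 0.122 ]), array([0.5171, 0.0141, 0.122 ]), array([ 0.5229, -0.0311,  0.122 ])] [array([ 0.4872, -0.0362,  0.122 ]), array([0.4809, 0.0079, 0.122 ]), array([0.5161, 0.0132, 0.122 ]), array([ 0.5227, -0.0314,  0.122 ])]
TR (array([ 0.4827, -0.0933,  0.0959]), np.float64(0.00033239865475747206)) [ 0.483 -0.091  0.1  ] [ 0.4824 -0.0924  0.1   ]
TL (array([0.4446, 0.1977, 0.1029]), np.float64(0.000961701399414399)) [0.4453 0.1981 0.1   ] [0.4433 0.1991 0.1   ]
BL (array([0.6488, 0.226 , 0.1022]), np.float64(0.004240177117663738)) [0.6451 0.2264 0.1   ] [0.6542 0.2278 0.1   ]
hR (array([ 0.492 , -0.0824,  0.1002]), np.float64(0.002145815115607552)) [ 0.4898 -0.0824  0.1   ] [ 0.4941 -0.0825  0.1   ]
hL (array([0.4565, 0.1886, 0.0977]), np.float64(0.0002417665464498969)) [0.4569 0.1883 0.1   ] [0.4564 0.1876 0.1   ]
hB (array([0.6448, 0.2174, 0.0957]), np.float64(0.004738768228549867)) [0.6482 0.2173 0.1   ] [0.6382 0.2139 0.1   ]
```

View pics/cA.png

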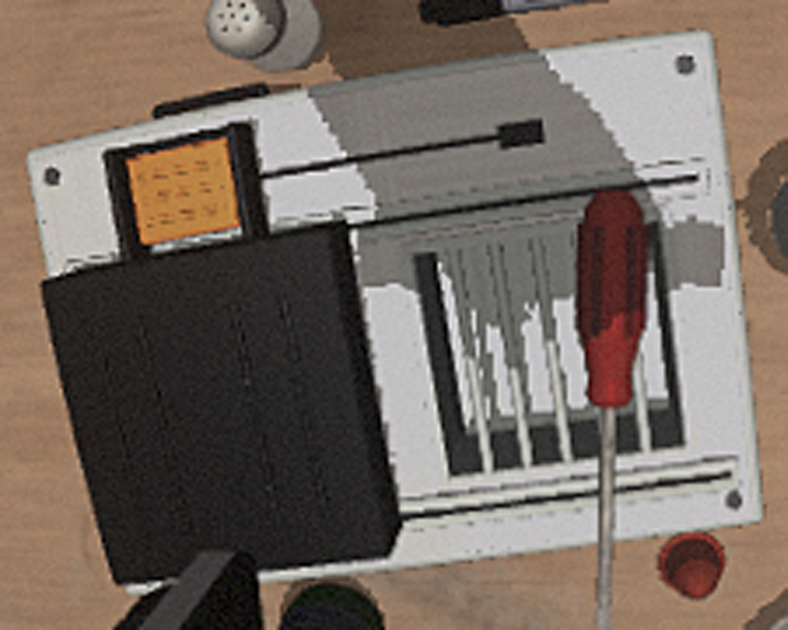

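View pics/cB.png

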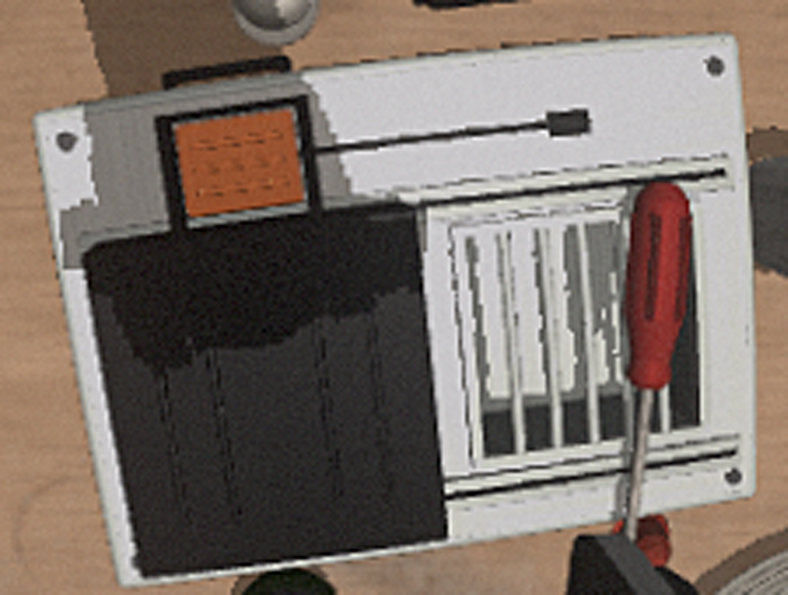

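```bash
python3 - <<'E'
from shot import *
np.set_printoptions(precision=4,suppress=True)
A,B=load('wA'),load('wB')
def a(u,v): return (95+u/3.5,80+v/3.5)
def b(u,v): return (180+u/3.5,85+v/3.5)
G=[];W=[]
for g,P in [((-.118,-.145),plane(A,a(30,155),.1)),((-.118,-.145),plane(B,b(36,112),.1)),((-.118,.145),plane(A,a(712,30),.1)),((-.118,.145),plane(B,b(737,35),.1)),((.085,.145),plane(A,a(762,515),.1)),((.085,.145),plane(B,b(755,490),.1)),((.085,-.145),plane(B,b(122,585),.1))]:
    G.append(g);W.append(P[:2])
G=np.array(G);W=np.array(W);gm,wm=G.mean(0),W.mean(0);H=(G-gm).T@(W-wm);th=np.arctan2(H[0,1]-H[1,0],H[0,0]+H[1,1])
Rt=np.array([[np.cos(th),-np.sin(th)],[np.sin(th),np.cos(th)]]);t=wm-Rt@gm
print('grinder',t,np.degrees(th),'res mm',(W-(G@Rt.T+t))*1e3)
for n,p in [('dial',(0,-.0675)),('bin',(0,.0675))]: print(n,Rt@p+t)
tb=np.array([.5019,-.0118]);print('tab in grinder',Rt.T@(tb-t)); print('driver mid',Rt.T@([.5487,.158]-t))
print('cover corners z.142 grinder',[Rt.T@(plane(A,a(*p),.142)[:2]-t) for p in [(43,283),(330,225),(395,548),(118,583)]],[Rt.T@(plane(B,b(*p),.142)[:2]-t) for p in [(85,250),(415,205),(447,537),(143,577)]])
print('tip',plane(A,a(603,630),.117))
# pick
env.grip(.05)
env.reach([.548,.158,.2],quat(np.pi/2-.015)); print(env.get_qpos(),env.get_opening())
print(env.movel([.548,.158,.1185],velocity=.06,stop_force=6),env.get_tcp_pos(),env.get_force())
print(env.grip(0,40),env.get_opening(),env.get_gripper_force(),env.get_tcp_pos())
env.movel([.548,.158,.24],velocity=.08)
print(env.get_opening(),env.get_gripper_force(),env.get_force(),env.get_torque(),env.get_time())
shot('hold'); shot('holdscene','scene')
E
```

```text
grinder [0.5801 0.0692] 7.866022027214947 res mm [[ 0.4016 -1.2076]
 [-2.0989 -2.7944]
 [-1.5374  2.0001]
 [-1.4479  1.6781]
 [ 0.8681  1.502 ]
 [ 0.9987  1.2784]
 [ 2.8157 -2.4566]]
dial [0.5893 0.0023]
bin [0.5708 0.1361]
tab in grinder [-0.0885 -0.0696]
driver mid [-0.0189  0.0922]
cover corners z.142 grinder [array([-0.0637, -0.128 ]), array([-0.0652, -0.0061]), array([ 0.0627, -0.0044]), array([ 0.0655, -0.128 ])] [array([-0.066 , -0.1286]), array([-0.0656, -0.0073]), array([ 0.0653, -0.0078]), array([ 0.0655, -0.1296])]
tip [0.6914 0.1567 0.117 ]
[ 0.2701  0.4519 -0.8595  1.7822  0.384   1.0826  0.8324] 0.05015648771738547
False [0.5483 0.1581 0.1189] [-0.6718 -0.3915 -0.0434]
False -1.151045313394877e-06 0.0 [0.548  0.158  0.1185]
0.00015091875554262854 0.0 [ 0.6196 -0.4726  0.2482] [0.0489 0.029  0.0042] 9.2333
```

View pics/hold.png

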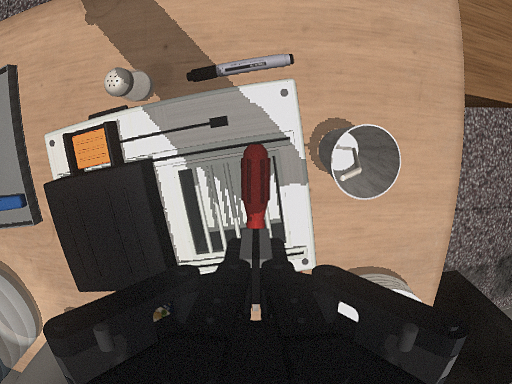

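```bash
python3 - <<'E'
from shot import *
np.set_printoptions(precision=4,suppress=True)
C=load('hold');im=cv2.imread('pics/hold.png')
h=cv2.cvtColor(im,cv2.COLOR_BGR2HSV)[130:235,230:285]
m=cv2.inRange(h,(0,110,40),(7,255,255)); k=np.argwhere(m)[:,::-1]+[230,130]
e,n=k[k[:,1]<k[:,1].min()+2].mean(0),k[k[:,1]>k[:,1].max()-2].mean(0); print(e,n)
for z in (.105,.117,.13,.2): print(z,plane(C,e,z),plane(C,n,z))
print('tcp',env.get_tcp_pos(),proj(C,env.get_tcp_pos()),proj(C,[.548,.158,.229]),env.get_orientation(),env.get_opening())
S=load('holdscene');ims=cv2.imread('pics/holdscene.png')
p=proj(S,[.548,.158,.117]);print('scene expect',p)
x,y=p.astype(int); cv2.imwrite('pics/cs.png',cv2.resize(ims[y-75:y+45,x-80:x+80],None,fx=5,fy=5,interpolation=cv2.INTER_CUBIC))
E
```

```text
[255.   144.65] [255.     227.4688]
0.105 [0.5075 0.1583 0.105 ] [0.5939 0.157  0.105 ]
0.117 [0.5065 0.1583 0.117 ] [0.5892 0.1571 0.117 ]
0.13 [0.5053 0.1583 0.13  ] [0.5842 0.1572 0.13  ]
0.2 [0.4989 0.1585 0.2   ] [0.5571 0.1577 0.2   ]
tcp [0.5478 0.1579 0.2396] [255.06   237.1806] [255.2398 230.6834] [-0.0004  0.0075  1.     -0.0001] 5.736794763650085e-05
scene expect [197.8268 177.3775]
```

View pics/cs.png

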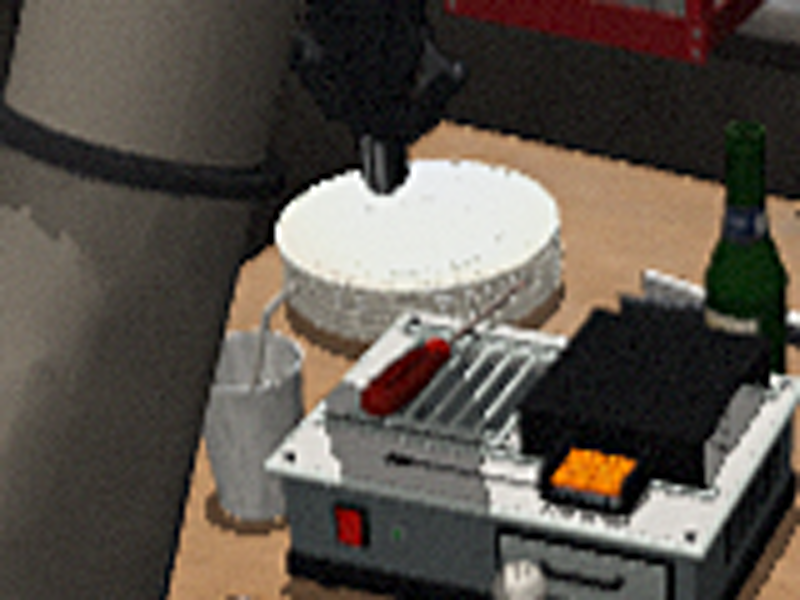

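```bash
python3 - <<'E'
from shot import *
np.set_printoptions(precision=4,suppress=True)
env.grip(.038,40)
env.movel([.548,.158,.125],velocity=.1); 
s=env.movel([.548,.158,.109],velocity=.02,stop_force=3); p=env.get_tcp_pos(); print(s,p,env.get_force())
if s: env.movel([.548,.158,p[2]+.0015],velocity=.02)
env.grip(0,40); print(env.get_opening(),env.get_gripper_force(),env.get_force(),env.get_tcp_pos())
if env.get_opening()>.015:
    env.movel([.548,.158,p[2]+.02],velocity=.04); print(env.get_opening(),env.get_gripper_force(),env.get_force(),env.get_torque())
print(env.get_time()); shot('hold2')
E
```

```text
False [0.5481 0.1581 0.1091] [-0.0972 -1.1081 -0.2756]
0.02383764696998936 39.507508277893066 [-0.3218  0.6077  2.8304] [0.5483 0.1582 0.1094]
0.024007694329017924 39.25789654254913 [-0.0162 -0.0507 -1.1287] [-0.0346  0.0278 -0.0317]
12.9417
```

```bash
python3 - <<'E'
from shot import *
np.set_printoptions(precision=4,suppress=True)
env.movel([.548,.158,.25],velocity=.15)
env.reach([.53,.08,.25],quat(.08)); print(env.get_qpos(),env.get_opening())
env.reach([.508,-.305,.2],quat(.08)); print(env.get_qpos(),env.get_opening(),env.get_force())
shot('over')
env.movel([.508,-.305,.03],velocity=.15)
s=env.movel([.508,-.305,.006],velocity=.025,stop_force=2.5); print(s,env.get_tcp_pos(),env.get_force(),env.get_opening())
env.grip(.03); env.grip(.05); print(env.get_opening(),env.get_time())
env.movel([.508,-.305,.25],velocity=.2); print(env.get_force(),env.get_time())
c,im=shot('placed'); shot('placedtop','top')
h=cv2.cvtColor(cv2.imread('pics/placedtop.png'),cv2.COLOR_BGR2HSV);m=cv2.inRange(h,(0,120,60),(8,255,255)); m[:, :280]=0;m[:,400:]=0;m[:165]=0;m[270:]=0
k=np.argwhere(m)[:,::-1]; print(len(k)); t=cal('top')
if len(k): print([plane(t,p,.016) for p in (k[k[:,0].argmin()],k[k[:,0].argmax()],k.mean(0))])
E
```

```text
[ 0.2278  0.2711 -0.5897  1.8171  0.167   1.1039 -0.3385] 0.024121024546735585
[ 0.7565  0.3902 -0.4168  1.7537  0.1789  1.0347  0.3586] 0.02395966244301853 [ 0.0159 -0.0074 -0.5376]
True [ 0.5077 -0.3048  0.0084] [-0.5811 -0.0191  5.3257] 0.02407084038045909
0.05001227711821499 19.2167
[0.1022 0.0639 0.2504] 20.575
105
[array([ 0.5087, -0.2644,  0.016 ]), array([ 0.5138, -0.3328,  0.016 ]), array([ 0.5054, -0.297 ,  0.016 ])]
```

View pics/placed.png

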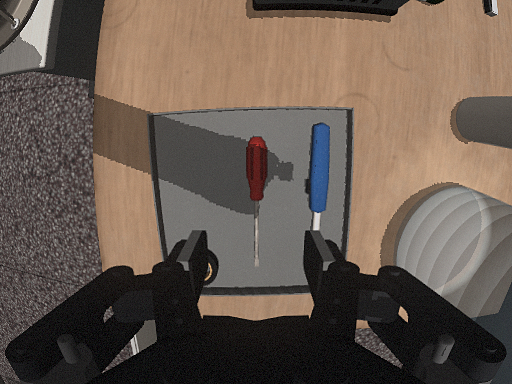

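```bash
cat >> shot.py <<'E'
TH=.135; GT=np.array([.5801,.0692])
RG=np.array([[np.cos(TH),-np.sin(TH)],[np.sin(TH),np.cos(TH)]])
YD=np.array([-np.sin(TH),np.cos(TH)])
E
python3 - <<'E'
from shot import *
np.set_printoptions(precision=4,suppress=True)
p=np.array([.5015,-.0112])+YD*.006; q=quat(TH)
env.grip(0)
env.reach([*p,.2],q); print(env.get_qpos(),env.get_force())
env.movel([*p,.145],velocity=.1)
s=env.movel([*p,.122],velocity=.02,stop_force=2.0); z=env.get_tcp_pos()[2]; print(s,z,env.get_force())
if s and .129<z<.1365:
    env.movel([*p,z-.0055],velocity=.03,stop_force=14); print('pressed',env.get_tcp_pos(),env.get_force())
    e=p+YD*.155
    print(env.movel([*e,z-.0055],velocity=.05,stop_force=11)); t=env.get_tcp_pos(); print('slid',t,(t[:2]-p)@YD,env.get_force())
    env.dwell(.2); print(env.get_force())
else: print('abort')
print(env.get_time())
E
```

```text
[ 0.4051  0.2647 -0.6005  1.9492  0.1798  0.9795 -0.147 ] [-0.6087 -0.611  -0.7776]
False 0.12214195868779049 [ 0.222  -0.4019  0.1338]
abort
24.375
```

```bash
python3 - <<'E'
from shot import *
np.set_printoptions(precision=4,suppress=True)
p=np.array([.5015,-.0112])+YD*.006
c,im=shot('tabnow')
t=env.get_tcp_pos()
for d in (-.01,0,.011): print(d,proj(c,[*t[:2],t[2]-d]),proj(c,[*(t[:2]+YD*.011),t[2]-d]),proj(c,[*(t[:2]-YD*.011),t[2]-d]))
h=cv2.cvtColor(im,cv2.COLOR_BGR2HSV);m=cv2.inRange(h,(5,120,60),(22,255,255));k=np.argwhere(m)[:,::-1];print(len(k),k.min(0),k.max(0))
print('expected tab corners',[proj(c,[*(np.array([.5019,-.0118])+RG@[dx,dy]),.122]) for dx in(-.018,.018) for dy in (-.0225,.0225)])
cv2.imwrite('pics/tabz.png',cv2.resize(im[100:340,110:400],None,fx=2.5,fy=2.5))
print(env.get_opening(),t,env.get_force())
E
```

```text
-0.01 [258.2183 242.028 ] [258.3114 222.971 ] [258.1224 260.0569]
0 [258.0559 234.9202] [258.1376 216.7567] [257.9715 252.2039]
0.011 [257.8958 227.9417] [257.9672 210.6886] [257.8219 244.4488]
1882 [48  9] [511 302]
expected tab corners [array([228.7278, 278.3377]), array([226.2102, 208.3351]), array([287.6328, 278.2864]), array([290.8897, 208.3831])]
0.00011948685121019871 [ 0.5008 -0.0052  0.1221] [-0.0151  0.2228  0.4281]
```

View pics/tabz.png

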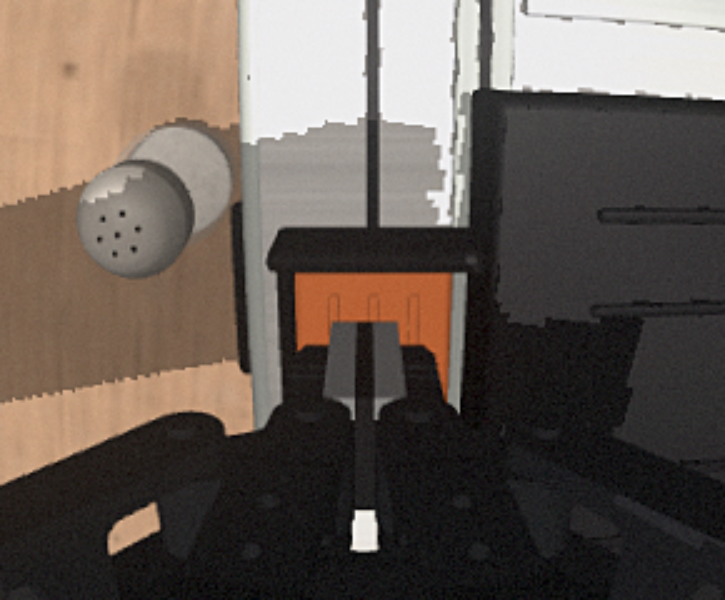

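```bash
python3 - <<'E'
from shot import *
np.set_printoptions(precision=4,suppress=True)
p=np.array([.5015,-.0112])+YD*.006
s=env.movel([*p,.100],velocity=.02,stop_force=2.0); z=env.get_tcp_pos()[2]; print(s,z,env.get_force())
if s:
    for d in (.002,.004,.0055):
        env.movel([*p,z-d],velocity=.02,stop_force=10); print('pressed',env.get_tcp_pos(),env.get_force())
print(env.get_time())
E
```

```text
True 0.10553379927428377 [-0.0858 -0.4306  2.473 ]
pressed [ 0.5007 -0.0053  0.1036] [-0.7623  0.1057  4.0473]
pressed [ 0.5007 -0.0053  0.1017] [-0.7878 -0.0686  5.5253]
pressed [ 0.5007 -0.0052  0.1003] [-2.5759 -0.1905  7.3471]
25.9583
```

```bash
python3 - <<'E'
from shot import *
np.set_printoptions(precision=4,suppress=True)
p=env.get_tcp_pos()[:2]; e=p+YD*.155
s=env.movel([*e,.1008],velocity=.05,stop_force=10); t=env.get_tcp_pos(); print(s,'slid',t,(t[:2]-p)@YD,env.get_force())
env.dwell(.2); print(env.get_force(),env.get_time())
E
```

```text
True slid [0.482  0.1346 0.1011] 0.1410539985199101 [-1.5431 -0.9422  6.8655]
[-0.6463 -0.9442  6.3925] 28.6667
```

```bash
python3 - <<'E'
from shot import *
np.set_printoptions(precision=4,suppress=True,linewidth=200)
t=env.get_tcp_pos(); env.movel([*t[:2],.2],velocity=.15)
imgs=[]
for i,(xy) in enumerate([(.57,.03),(.57,-.06)]):
    env.reach([*xy,.27],quat(TH)); c,im=shot(f'dial{i}'); imgs.append((c,im))
    h=cv2.cvtColor(im,cv2.COLOR_BGR2HSV);m=cv2.inRange(h,(9,150,60),(22,255,255));n,l,s,cc=cv2.connectedComponentsWithStats(m);j=1+np.argmax(s[1:,4]);print('orange',s[j],cc[j],RG.T@(plane(c,cc[j],.122)[:2]-GT))
ctr=GT+RG@[0,-.0675]; print('ctr',ctr,env.get_time())
g=np.arange(-.065,.0651,.0005); X,Y=np.meshgrid(g,g)  # grinder coords about dial
for i,(c,im) in enumerate(imgs):
    px=np.array([[proj(c,[*(ctr+RG@[x,y]),.134]) for x in g] for y in g]).astype(np.float32)
    r=cv2.remap(im,px[...,0],px[...,1],cv2.INTER_LINEAR); cv2.imwrite(f'pics/rect{i}.png',r)
    v=cv2.cvtColor(r,cv2.COLOR_BGR2GRAY); rad=np.hypot(X,Y)
    m=((v>120)&(rad<.042)).astype(np.uint8); n,l,s,cc=cv2.connectedComponentsWithStats(m)
    for j in range(1,n):
        if s[j,4]>30:
            k=l==j; cx,cy=X[k].mean(),Y[k].mean(); sv=np.linalg.svd(np.c_[X[k]-cx,Y[k]-cy],full_matrices=False); u=sv[2][0]
            print(i,s[j,4],'mean mm',cx*1e3,cy*1e3,'ang',np.degrees(np.arctan2(cy,cx)),'axis',np.degrees(np.arctan2(u[1],u[0])),'std',sv[1]/np.sqrt(k.sum())*1e3,v[k].mean())
    a=cv2.resize(v,(44,44),interpolation=cv2.INTER_AREA)
    print('\n'.join(''.join(' .:-=+*#%@'[int(q)*10//256] for q in row) for row in a))
E
```

```text
orange [ 171   62   34   44 1134] [185.5582  82.7875] [-0.0892  0.0659]
orange [183   0  34  23 729] [199.417   10.4883] [-0.0882  0.0559]
ctr [0.5892 0.0023] 30.6833
0 201 mean mm 17.60447761194037 -35.13184079601988 ang -63.384665191608065 axis 31.127304682003132 std [2.7048 1.53  ] 207.5771144278607
0 261 mean mm 28.340996168582457 -27.637931034482722 ang -44.280433744330004 axis 44.096790067796896 std [4.264  1.3032] 212.02298850574712
0 114 mean mm -36.684210526315766 -17.74999999999996 ang -154.17954519220876 axis 116.43478988681629 std [4.1334 0.7103] 187.140350877193
0 169 mean mm 37.393491124260436 -14.869822485207058 ang -21.68564005104464 axis 65.04008443628936 std [3.8855 0.9831] 205.24260355029585
0 53 mean mm 41.00943396226424 -1.8018867924527764 ang -2.515863724142804 axis 85.7856024491221 std [3.1697 0.4745] 182.49056603773585
0 609 mean mm 17.502463054187263 11.869458128078884 ang 34.14352316933419 axis 40.062539617407865 std [10.1297  1.2455] 184.3087027914614
*+............-..-. ..........=*****+++-::::
%%=....... . .-..-: .........:%%%%%%%%%%%%%%
%%%+.........--..
[... 4100 characters left out ...]
-------:..=#*::###***:###
#+-#*#####:----------------:..-**=####*#:###
#+-#*#####=:-----------------..:=#####+*:###
**-#*######+:-----------------:=++####**:###
#*=#*#######=----------------:=##*###***:###
#+=#*########*-------------:-########**#:###
#+-############*--:::---:--*=#########**:###
#*-#*#############+=+-+=*###*+########+*:###
**=#*#############:####+#############***:###
*+=#*#############-####+*############**#:###
*+=#*############*-##################**#:###
#*-#*############**###################+*:###
**=#*#################################**:###
#+-#*################################***:###
#+-#*################################***:###
*+:+*++++*+++*+++**+++*+++*+++**+++*++=+:###
```

```bash
cat > dialfit.py <<'E'
from shot import *
from scipy.optimize import least_squares
from scipy.ndimage import map_coordinates
def disc(c,im,ctr,z=.114):
    v=cv2.GaussianBlur(cv2.cvtColor(im,cv2.COLOR_BGR2GRAY),(0,0),.7).astype(float); P=[]
    rs=np.arange(.036,.0545,.0005)
    for a in np.arange(0,2*np.pi,np.radians(4)):
        px=np.array([proj(c,[ctr[0]+r*np.cos(a),ctr[1]+r*np.sin(a),z]) for r in rs])
        s=map_coordinates(v,[px[:,1],px[:,0]],order=1,mode='nearest'); g=s[3:]-s[:-3]; j=g.argmax()
        if g[j]>25: P.append(ctr+(rs[j]+.00075)*np.array([np.cos(a),np.sin(a)]))
    P=np.array(P); f=least_squares(lambda x:np.hypot(*(P-x[:2]).T)-x[2],[*ctr,.045],loss='soft_l1',f_scale=.001)
    return f.x,len(P),np.median(abs(f.fun))
E
python3 - <<'E'
from dialfit import *
np.set_printoptions(precision=4,suppress=True)
ctr=GT+RG@[0,-.0675]
for i in (0,1):
    r=disc(load(f'dial{i}'),cv2.imread(f'pics/dial{i}.png'),ctr); print(r, RG.T@(r[0][:2]-ctr)*1e3)
for a in (137.8,97.8,57.8):
  q=env.inverse_kinematics([*ctr,.1],quat(np.radians(a))); print(q)
E
```

```text
(array([0.5898, 0.002 , 0.0451]), 75, np.float64(0.0005220938410099088)) [ 0.5889 -0.398 ]
(array([0.5899, 0.0006, 0.0446]), 89, np.float64(0.0003738213679338187)) [ 0.4677 -1.8304]
[ 0.5432  0.6394 -0.894   1.822   0.597   0.9746  1.7988]
[ 0.459   0.5903 -0.7647  1.8273  0.5022  0.9282  1.175 ]
[ 0.3656  0.5502 -0.6302  1.8334  0.4076  0.8902  0.5528]
```

```bash
python3 - <<'E'
from dialfit import *
np.set_printoptions(precision=4,suppress=True)
C=np.array([.5902,.0011]); a0=np.radians(137.9)
env.grip(.036)
env.reach([*C,.19],quat(a0))
env.movel([*C,.13],velocity=.12)
s=env.movel([*C,.098],velocity=.03,stop_force=4); print(s,env.get_tcp_pos(),env.get_force())
if s: t=env.get_tcp_pos(); env.movel([*C,t[2]+.002],velocity=.02)
z=env.get_tcp_pos()[2]
env.grip(0,40); print('grip',env.get_opening(),env.get_gripper_force(),env.get_force(),env.get_time())
if env.get_opening()>.008:
    z=round(float(z),4)
    for d in np.arange(10,81,10):
        env.reach([*C,z],quat(a0-np.radians(d))); print(d,env.get_force(),env.get_torque()[2],env.get_opening(),env.get_time())
E
```

```text
True [0.59   0.0011 0.0982] [-0.4811 -0.4613  5.1462]
grip 0.012975942933238943 42.30250060558319 [ 5.3441 -2.9744 -0.8057] 35.0917
10 [ 4.6064 -3.8067 -0.1442] -0.022596406113033523 0.013159049803007635 35.3667
20 [ 4.0488 -2.7846 -1.4855] 0.027774860985507667 0.013044755815427743 35.6417
30 [ 3.433  -3.4053 -1.4877] -0.0327734372757026 0.013245341433778519 35.9167
40 [ 4.2992 -2.7634 -0.8968] -0.036498996141684996 0.013105507457854151 36.1917
50 [ 4.7419 -3.3445 -0.1461] -0.08744901281611506 0.013288134382284706 36.4667
60 [ 4.1019 -2.6471 -1.2385] 0.025400788277067772 0.013575512806631081 36.7417
70 [ 4.0154 -2.5019 -1.3659] 0.04445002087151393 0.01289581830788472 37.0167
80 [ 3.5974 -1.9163 -1.7328] -0.026342596696196378 0.012929219198590618 37.2917
```

```bash
python3 - <<'E'
from dialfit import *
np.set_printoptions(precision=4,suppress=True)
env.dwell(.2); env.grip(.036); t=env.get_tcp_pos(); print(env.get_force())
env.movel([*t[:2],.2],velocity=.12)
env.reach([.57,.03,.27],quat(TH)); c,im=shot('fin'); shot('fintop','top'); print(env.get_time(),env.get_force())
h=cv2.cvtColor(im,cv2.COLOR_BGR2HSV);m=cv2.inRange(h,(9,150,60),(22,255,255));n,l,s,cc=cv2.connectedComponentsWithStats(m);j=1+np.argmax(s[1:,4]);print('orange',s[j],cc[j],RG.T@(plane(c,cc[j],.122)[:2]-GT))
g=np.arange(-.055,.0551,.0005); X,Y=np.meshgrid(g,g); C=np.array([.5902,.0011])
px=np.array([[proj(c,[*(C+RG@[x,y]),.134]) for x in g] for y in g]).astype(np.float32)
v=cv2.cvtColor(cv2.remap(im,px[...,0],px[...,1],cv2.INTER_LINEAR),cv2.COLOR_BGR2GRAY)
m=((v>100)&(np.hypot(X,Y)<.036)).astype(np.uint8); n,l,s,cc=cv2.connectedComponentsWithStats(m)
for j in range(1,n):
    if s[j,4]>40:
        k=l==j; cx,cy=X[k].mean(),Y[k].mean(); sv=np.linalg.svd(np.c_[X[k]-cx,Y[k]-cy],full_matrices=False);u=sv[2][0]
        print(s[j,4],cx*1e3,cy*1e3,np.degrees(np.arctan2(cy,cx)),'axis',np.degrees(np.arctan2(u[1],u[0])),sv[1]/np.sqrt(k.sum())*1e3)
a=cv2.resize(v,(40,40),interpolation=cv2.INTER_AREA)
print('\n'.join(''.join(' .:-=+*#%@'[int(q)*10//256] for q in row) for row in a))
h=cv2.cvtColor(cv2.imread('pics/fintop.png'),cv2.COLOR_BGR2HSV);m=cv2.inRange(h,(0,120,60),(8,255,255)); m[:, :280]=0;m[:,400:]=0;m[:165]=0;m[270:]=0
k=np.argwhere(m)[:,::-1]; print(len(k),plane(cal('top'),k.mean(0),.016))
E
```

```text
[ 0.0835  0.5705 -0.606 ]
39.7333 [0.9083 0.5042 0.7613]
orange [ 171   62   34   43 1178] [185.9015  82.9092] [-0.0889  0.0652]
65 -0.8846153846153368 -35.04615384615382 -91.4459209449315 axis 179.6090766525 [3.8229 0.4173]
73 12.602739726027457 -32.67123287671231 -68.90616678283448 axis 20.987141601759866 [3.7986 0.4934]
446 12.673766816143562 -11.08183856502238 -41.166184709365055 axis 141.03503332551048 [6.8509 1.3472]
#%%%%%%%%%%%%%%%%%%%%%%%%%#......:---:..
##%%%%%%%%%%%%%%%%%%%%%%%%#......:::::..
##%%%%%%%%%%%%%%%%%%%%%%%%#.....:::::...
##%%%%%%%%%%%%%%%%%%%%%%%%#.....:::::...
##%%%%%%%%%%%%%**%%%%%%%%%#.....:::::...
##%%%%%%%%%%%%%#=%%%%%%%%%#....:::::....
##%%%%%%%%%%%%%#-%%%%%+%%%#....:::::....
%#%%%%%%%%%%%%##-+=-+==%%%%....::::....:
%*%%%%%%%%%%%*-----------*#...:::::..:*=
##%%%%%%%%%+---------------...::::==+*%-
##%%%%%%%#=----------------..::::=%%%#%-
##%%%%%%%=----------------:..::::#%%%*%=
##%%%%%#-----------------:...:::-%%%%+%=
**%%%%%+:---------------.:**-:::#%%%%*%-
==#+*#+:::::::::-------.:#%+:...+%%%%*%-
==++++:::::::::::::--:.:#%=....--%%%%*%-
==+++=:::::::::::
[... 296 characters left out ...]
---------:-=%-
==++-:::::..........:-------------+%%*%=
==++-::::..........:-------------:+%%+%=
==+++:::..........::--------------%%%+%=
==+++.:..........::::--:::-::::---%%%*%=
=++++-:.........:::::::::::::::--*#%%*%-
+=++++:.......::::::::::::::::::-%*=%#%=
+=++++:......:::::::::::::::::::+%%%%*%=
+=+++++-:. .:::::::::::::::::::=%%%%%*%=
+=+++++=::.::::::::::::::::::::#%%%%%*%=
+=++++++=:::::::::::::::::::::#*%%%%%*%-
+=+++++++-:::::::::::::::::::=##=%%%%*%=
+=+++++++++-.:::::::---::::=++*%%%%%%*%=
+=+++++++++==-..::::---::+*%##%%%%%%%*%=
+=++++++++++++==:::---+**%%+%%%%%%%%%#%=
+=++++++++++++++-+##%%%%%%%**%%%%%%%%#%-
+=++++++++++++++.*%%%#*%%%%%%%%%%%%%%*%=
141 [ 0.5059 -0.3017  0.016 ]
```

```bash
python3 -c "
from cell import env
print(env.job_done(),env.get_time())"
```

```text
the job is handed in; nothing more can be done
the job is handed in; nothing more can be done
```

The job is handed in at about 40 s, with no verdict returned: the last camera pictures put the screwdriver in the tray, the cover shut over the bin and the dial within about 1° of setting 7, but I inferred the tab being up from its image position rather than measuring its height, and one earlier grasp of the screwdriver closed on nothing without moving it.

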